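# Clamp the mould in the bench press with the click wrench

### The job

Push the aluminium mould gently along the bed of the bench press until it is fully home against the back stop. Then turn the click wrench that sits on the press screw clockwise (seen from above) by its black grip until its hinge breaks over, stop there without forcing it further, and let go so that the handle springs straight again. Leave everything else on the bench where it is.

Things in the scene. Friction and masses are not known exactly. Their poses are not given: they have to be found in the camera images.
- mould: Loose aluminium mould, flat block 150 mm long (x), 90 wide (y), 40 high, 0.4 to 0.85 kg, lying on the press bed between two guide rails (14 mm high, 3 mm play each side). Origin: centre of its underside, 20 mm above the bench; +x points into the press. It starts 25 to 55 mm short of the stop, its front sticking out towards the robot. It slides with 2 to 6 N.
- mould_front (a point): Centre of the mould's front face (the one towards the robot, to be pushed), 20 mm above the bed, 40 mm above the bench; axes of the mould.
- mould_back (a point): Centre of the mould's back face, 20 mm above the bed; axes of the mould. The mould is fully home when this face bears on the back stop. Pressing the mould on the press with over 70 N is rough handling.
- press: Bench press fixed on the bench, turned up to 0.12 rad. Origin: under the screw, on the bench; +x from its open front (robot side) inwards, z up. Grey base 280 x 170 mm, 20 mm high, from x = -160 to 120 mm; two 22 mm posts at y = +-68 mm carry a grey bridge over the mould, 50 mm along x, 168 along y, 90 to 122 mm above the bench (post nuts to 132).
- press_stop (a point): Centre of the front face of the press's steel back stop, 20 mm above the bed, 55 mm behind the screw axis; axes of the press. The stop block's top is 55 mm above the bench.
- screw_axis (a point): Point on the vertical screw axis at the wrench's middle height, 165 mm above the bench; axes of the press. The wrench's round head around it has 17 mm radius, its top 180 mm above the bench.
- wrench_hinge (a point): Hinge of the click wrench, 40 mm from the screw axis, 165 mm above the bench; +x along the handle away from the screw, z up. The wrench is level: head on the screw, short flat neck, this hinge, then a straight round handle: 20 mm steel tube for 85 mm, black grip of 25 mm diameter from 125 to 230 mm from the screw axis, steel end to 242 mm.
- wrench_grip (a point): Middle of the black grip on its centre line, 165 mm above the bench, 170 mm from the screw axis; +x along the handle outwards, z up. It starts on the right of the press; tightening (clockwise from above) brings it towards the robot. The screw runs with 1 to 4 N at the grip over an unknown 0.4 to 0.9 rad, then is tight: the force rises to about 12 N and the hinge breaks over.
- wrench_break (a joint): The wrench's break-over hinge, rad: 0 straight, grows as the handle gives way clockwise. Stays 0 until about 12 N at the grip, then yields: the force stops rising and stays at 12 N while it swings. 0.08 rad (10 mm at the grip) is a full click; beyond 0.22 rad (28 mm) it is forced past its click; solid stop at 0.35. It springs straight by itself when let go.
- dapping_block: Bystander: steel cube 50 mm with hollows, on the bench to the right of the press, partly under the wrench's sweep. Origin: centre of its underside.
- hammer: Bystander: hammer lying left of the press.
- spanner: Bystander: plain flat spanner lying on the bench, right front.
- jar: Bystander: glass jar, 60 mm diameter, 80 mm high, left front. Origin: centre of its underside.
There are look-alikes about, which are no part of the job. What is shaped like the mould but turquoise is not meant.

How it is judged:
On the way, in this order (a step that is already met when the one before it is completed fails the run):
1. the mould is home against the back stop (x of mould_back in the frame of press_stop above -0.003 m), for 0.2 s.
2. the wrench hinge has broken over (value of joint wrench_break above 0.08 rad), for 0.1 s.
At the end, for the whole second after the job is handed in: The mould's back face is within 3 mm of the back stop and the mould is at rest, the wrench has broken over (0.08 rad or more) after the mould was home, and its handle is straight again (hinge under 0.04 rad) (x of mould_back in the frame of press_stop above -0.003 m and value of joint wrench_break below 0.04 rad and linear speed of mould below 0.01 m/s); the robot touches nothing.
It fails at once if the wrench is forced past its click (hinge beyond 0.22 rad) (value of joint wrench_break above 0.22 rad).
It fails at once if the wrench is broken over before the mould is home (value of joint wrench_break above 0.06 rad and x of mould_back in the frame of press_stop below -0.005 m).
It fails at once if the mould is pressed on the press with more than 70 N (contact force between mould and press above 70 N).
It fails at once if a bystander is moved more than 30 mm (distance of any of dapping_block, hammer, spanner, jar from where it was at the start of the episode above 0.03 m).
It also fails if it takes over 67 s, if anything falls off the work surface, if the arm or the gripper's body presses on something with over 40 N, if the wrist force passes 120 N, or if a joint passes its speed limit or range.

### The arm

A 6-joint arm with a two-finger parallel gripper is mounted at the origin on the work surface. World frame = base frame: x ahead of the robot, y to its left, z up, the work surface at z = 0. Lengths are in m, angles in rad, forces in N, time in s.
With the tool pointing down it reaches from about 0.35 to 0.975 m from the base axis. Payload 4.9 kg.
Tool frame: the origin (TCP) lies midway between the tips of the shut fingers; the grasp point (between the pads) lies 19 mm behind it; z points along the fingers, y is the line along which they close (so a half turn about z gives the same grasp; the last joint's range is limited). The gripper opens to 85 mm and grips with 20 to 120 N. Pads are 22 mm wide; open, the fingers measure 114 mm over their backs; the gripper's body (76 mm by 85 mm) begins 54 mm behind the grasp point. The pads swing forward as they close: fully open they stand 13 mm farther back than shut.
Start: joints at [1.043, 0.053, 1.613, -0, 1.476, -0.119], TCP at [0.248, 0.573, 0.231] pointing down, gripper open.
Joint ranges: [-3.01, 3.01], [-1.01, 2.22], [0.06, 2.58], [-1.02, 4.17], [0.09, 2.62], [-3.14, 3.14]. Speed limits (rad/s): [2.57, 2.57, 3.14, 3.14, 3.14, 3.14].

### API

Orientations are given as a unit quaternion [w, x, y, z].
In Python, from plant import state, grab_frame, camera_info, job_done, spot_in, masks_of, pinpoint gives the robot as it stands.
- The arm moves only by the shell command python3 -m handwheel 'ROWS' [OPENING]. ROWS is JSON, a list that holds one entry, the list of rows, each a list of 6 numbers: the shift along the world's x, y, z in m, then the turn, a rotation vector about the world's x, y, z in degrees. In form: [[[tx, ty, tz, ax, ay, az], ...]]. A call has 1 to 20 rows; each row shifts and turns the commanded pose from where the row before left it; what a row does not reach is not made up. A row lasts 1/12 s, in which the tool goes at most 41.7 mm and 7.16 degrees, less where a joint would pass 70% of its speed; a pose out of reach is approached as far as the arm can. A call is refused whole if a number of a shift passes 0.0417 or a number of a turn 7.16, either way. A call with a gripper value outside its range is refused whole. OPENING is the opening, from 0 (shut) to 1 (fully open), set as the call begins (- or left out, the last holds). The fingers move at their own pace and stop on an object; the grip force is fixed at half the most. Time passes only in rows, so rows that do not move let the fingers close. It gives the time, the measured TCP pose, the force, the opening and the grip force at its end, in the units of the state.
- state(): the state, without advancing time (a new reading comes with each control period).
- grab_frame(name): name is "side" or "top"; returns (picture, depth): 420x560x3 uint8, blue, green, red; 420x560 float32, m along the optical axis (not along the pixel's ray), 0 where there is no reading.
- camera_info(name): a dict with "fx", "fy", "cx", "cy" (pixels), "T" (4x4, takes a point from camera to world coordinates). Camera axes: x right, y up, looking along -z (the intrinsics and any distortion apply to the point x, -y, -z); pixel columns grow to the right and rows downward; lengths in m; the calibration is good to about 2 mm. A picture is of the moment at which its call begins. camera_info takes no time and is no camera call.
- job_done(): hands the job in; it is judged then, once.
Trained networks look in the newest picture that a camera, given by its name, has taken for a name from the list of things; names that differ only in an ending like _2 or _b are one class to them, and where a whole thing is asked for, a point or a joint stands for the part that bears it (a point fixed in the world has none). Each returns a list of dicts, best first, with "conf" (0 to 1); they miss things now and then, are a little off and sometimes report something else, mostly with a low value. They report only what shows in the picture. A call takes as long as a camera call. They do not tell look-alikes from the thing itself.
- spot_in(camera, thing): "box" ([left, top, width, height] in pixels, round what is visible of it).
- masks_of(camera, thing): "region" (420x560 bool, what is visible of it) and "box" ([left, top, width, height] in pixels, round what is visible of it).
- pinpoint(camera, thing): "position" ([column, row] in pixels: a listed point, or the origin of a listed thing).
The state is a dict: "time": time; "joint_pos": joint angles; "joint_vel": joint speeds; "joint_efforts": joint torques, N m; "tool_pos": TCP position; "tool_rot": TCP orientation; "contact_force": force on the tool from outside, world axes, zero at the start; "ft_torque": the same for the moment, N m; "gripper_width": opening from 0.0 (shut) to 1.0 (fully open); "grasp_force": force on a finger pad.
Only numpy, scipy, OpenCV 4.12 (cv2) and the standard library are available. Lean on these libraries where they do the work, as an engineer would, in place of code of your own. Each camera call takes 0.05 s, during which the arm holds its last target. There are 200 camera calls.

## Working session

There is one attempt and no reset: what is moved stays moved. The work goes in short steps, Python scripts to look and compute and a shell command to move; the robot and the scene stay as the last step left them, time stands still between calls to the robot, and variables do not carry over. Pictures are saved under pics/ and viewed, at most 10 in all, crops included, and the job is handed in when it is done.

```bash
mkdir -p pics
cat > h.py <<'E'
import numpy as np, cv2
from plant import *
def ray(cam,px):
    c=camera_info(cam);T=np.array(c["T"])
    d=np.array([(px[0]-c["cx"])/c["fx"],-(px[1]-c["cy"])/c["fy"],-1.])
    return T[:3,3],T[:3,:3]@d
def at_z(cam,px,z):
    o,d=ray(cam,px);return o+d*(z-o[2])/d[2]
def at_d(cam,px,D):
    o,d=ray(cam,px);return o+d*D[int(round(px[1])),int(round(px[0]))]
E
python3 - <<'E'
from h import *
for c in("top","side"):
    p,d=grab_frame(c);cv2.imwrite(f"pics/{c}0.png",p);np.save(f"{c}d.npy",d)
    i=camera_info(c);print(c,{k:v for k,v in i.items() if k!="T"});print(np.round(i["T"],3))
    for t,z in(("mould_front",.04),("mould_back",.04),("press_stop",.04),("screw_axis",.165),("wrench_hinge",.165),("wrench_grip",.165),("dapping_block",0),("mould",.02),("press",0),("jar",0),("spanner",0)):
        for r in pinpoint(c,t)[:3]: print(t,round(r["conf"],2),np.round(r["position"]),np.round(at_z(c,r["position"],z),3))
print(state())
E
```

```text
top {'fx': 475.92052393160515, 'fy': 475.92052393160515, 'cx': 272.3494403894942, 'cy': 211.2540883569947}
[[ 0.01   0.983 -0.185  0.225]
 [-1.     0.009 -0.007  0.022]
 [-0.005  0.185  0.983  1.188]
 [ 0.     0.     0.     1.   ]]
mould_front 0.68 [263. 258.] [0.327 0.052 0.04 ]
mould_front 0.56 [265. 198.] [0.473 0.048 0.04 ]
mould_front 0.56 [431. 303.] [ 0.223 -0.347  0.04 ]
mould_back 0.95 [372. 326.] [ 0.169 -0.207  0.04 ]
mould_back 0.82 [255. 140.] [0.622 0.077 0.04 ]
mould_back 0.69 [415. 237.] [ 0.381 -0.317  0.04 ]
press_stop 0.78 [259. 121.] [0.674 0.066 0.04 ]
screw_axis 0.8 [254. 128.] [0.61  0.074 0.165]
screw_axis 0.74 [416. 242.] [ 0.353 -0.282  0.165]
screw_axis 0.61 [258. 123.] [0.62  0.065 0.165]
wrench_hinge 0.83 [274. 127.] [0.612 0.026 0.165]
wrench_grip 0.7 [415. 238.] [ 0.362 -0.279  0.165]
wrench_grip 0.66 [332. 130.] [ 0.605 -0.104  0.165]
dapping_block 0.91 [382. 160.] [ 0.585 -0.251  0.   ]
mould 0.76 [229. 265.] [0.31  0.135 0.02 ]
mould 0.71 [398. 315.] [ 0.194 -0.274  0.02 ]
mould 0.68 [260. 169.] [0.553 0.064 0.02 ]
press 0.68 [258. 149.] [ 0.613  0.0
[... 1333 characters left out ...]
297577e+00,  5.26849945e-02,  1.61289061e+00, -1.23032978e-05,
        1.47604478e+00, -1.18996507e-01]), 'joint_vel': array([ 2.09584971e-04,  6.93428231e-04,  5.07489533e-04, -3.40319722e-06,
       -9.30844083e-04, -4.68524065e-04]), 'joint_efforts': array([ 7.32034714e-04, -3.93686557e+01, -3.70460737e+01, -1.26047439e-04,
        6.45024502e-04, -5.38277604e-06]), 'tool_pos': array([0.24844344, 0.57346883, 0.2313185 ]), 'tool_rot': array([ 1.39901487e-06,  2.02990892e-01,  9.79180626e-01, -1.50961518e-05]), 'contact_force': array([ 0.07060525,  1.05223469, -0.15020646]), 'ft_torque': array([-0.00661953,  0.02204003, -0.02509917]), 'grasp_force': 0.0, 'gripper_width': 0.9969474297233062}
```

View pics/top0.png

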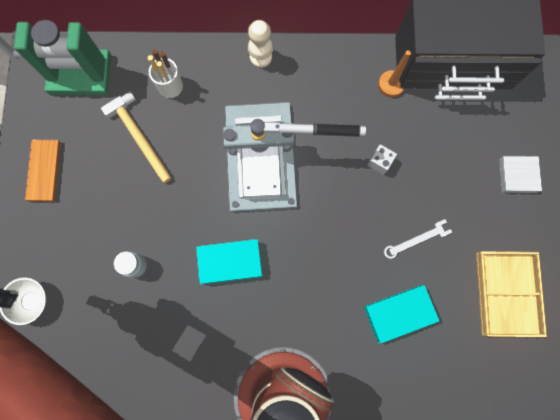

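View pics/side0.png

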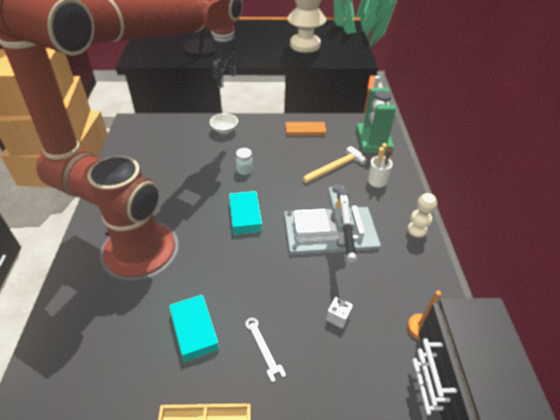

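The top view shows the white mould on the grey press at about (262,172), the screw at (258,128), the grip at (335,129) and the dapping block at (383,160). A turquoise look-alike sits at (228,262). The side view agrees. Next I'll refine the press yaw, the front face and the grip.

Run:
```python
from h import *
D={c:np.load(f"{c}d.npy") for c in("top","side")}
def cloud(c):
    d=D[c];i=camera_info(c);T=np.array(i["T"]);v,u=np.mgrid[:420,:560]
    P=np.stack([(u-i["cx"])/i["fx"]*d,-(v-i["cy"])/i["fy"]*d,-d],-1)@T[:3,:3].T+T[:3,3]
    return P[d>0]
for c in D:
    P=cloud(c);x,y,z=P.T
    box=(abs(x-.6)<.2)&(abs(y-.06)<.12)
    for n,m in(("base",box&(abs(z-.02)<.007)),("mouldtop",(abs(x-.53)<.09)&(abs(y-.06)<.07)&(abs(z-.06)<.006)),
               ("bridge",box&(abs(z-.122)<.006)),("handle",(abs(x-.6)<.08)&(y<.02)&(y>-.2)&(z>.15)&(z<.19))):
        Q=P[m].astype(np.float32)
        if len(Q)<10: print(c,n,len(Q));continue
        r=cv2.minAreaRect(Q[:,:2]*1000);print(c,n,len(Q),np.round(r[0]),np.round(r[1]),round(r[2],1),np.round(Q.min(0),3),np.round(Q.max(0),3), np.round(np.median(Q[:,2]),3))
    b=(abs(x-.585)<.06)&(abs(y+.25)<.06)&(z>.02);print("dap",P[b].min(0),P[b].max(0))
```

```text
top base 2737 [591.  63.] [281. 170.] 4.1 [ 0.447 -0.029  0.013] [0.735 0.157 0.027] 0.018
top mouldtop 1672 [538.  60.] [123.  90.] 3.4 [0.474 0.012 0.054] [0.6   0.107 0.066] 0.058
top bridge 781 [610.  65.] [ 50. 167.] 4.0 [ 0.581 -0.02   0.116] [0.64  0.148 0.128] 0.12
top handle 889 [607. -79.] [196.  26.] 88.1 [ 0.591 -0.177  0.158] [0.619 0.019 0.182] 0.172
dap [ 0.54614196 -0.27756275  0.02021066] [ 0.61090742 -0.21206143  0.05486787]
side base 1400 [596.  60.] [280. 175.] 4.4 [ 0.453 -0.036  0.013] [0.741 0.154 0.027] 0.021
side mouldtop 842 [546.  47.] [128. 116.] 1.5 [ 0.481 -0.009  0.054] [0.611 0.106 0.066] 0.061
side bridge 295 [616.  62.] [ 51. 171.] 4.0 [ 0.585 -0.024  0.116] [0.645 0.146 0.127] 0.122
side handle 521 [611. -81.] [202.  25.] 87.9 [ 0.597 -0.182  0.155] [0.625 0.02  0.181] 0.175
dap [ 0.55146275 -0.28125298  0.02007619] [ 0.61752773 -0.21472453  0.0563169 ]
```

```bash
python3 -m handwheel '[[[0.0105,-0.0325,0,0,0,1.72],[0.0105,-0.0325,0,0,0,1.72],[0.0105,-0.0325,0,0,0,1.72],[0.0105,-0.0325,0,0,0,1.72],[0.0105,-0.0325,0,0,0,1.72],[0.0105,-0.0325,0,0,0,1.72],[0.0105,-0.0325,0,0,0,1.72],[0.0105,-0.0325,0,0,0,1.72],[0.0105,-0.0325,0,0,0,1.72],[0.0105,-0.0325,0,0,0,1.72],[0.0105,-0.0325,0,0,0,1.72],[0.0105,-0.0325,0,0,0,1.72],[0.0105,-0.0325,0,0,0,1.72],[0.0105,-0.0325,0,0,0,1.72],[0.0105,-0.0325,0,0,0,1.72],[0.0105,-0.0325,0,0,0,1.72],[0,0,0,0,0,0],[0,0,0,0,0,0],[0,0,0,0,0,0]]]' 0
```

```text
time: 2.78
tool_pos: [0.4163, 0.0537, 0.2313]
tool_rot: [-0.0, -0.035, 0.999, 0.0]
contact_force: [-0.0, 1.0, 0.1]
gripper_width: -0.004
grasp_force: 0.0
```

```bash
python3 -m handwheel '[[[0,0,-0.03,0,0,0],[0,0,-0.03,0,0,0],[0,0,-0.03,0,0,0],[0,0,-0.03,0,0,0],[0,0,-0.03,0,0,0],[0,0,-0.02,0,0,0],[0,0,-0.01,0,0,0],[0,0,-0.009,0,0,0],[0,0,0,0,0,0],[0,0,0,0,0,0]]]' && python3 -m handwheel '[[[0.008,0.0005,0,0,0,0],[0.008,0.0005,0,0,0,0],[0.008,0.0005,0,0,0,0],[0.006,0.0004,0,0,0,0],[0.004,0.0003,0,0,0,0],[0.003,0.0002,0,0,0,0],[0.003,0.0002,0,0,0,0],[0.003,0.0002,0,0,0,0],[0.003,0.0002,0,0,0,0],[0.003,0.0002,0,0,0,0],[0.003,0.0002,0,0,0,0],[0.003,0.0002,0,0,0,0]]]'
```

```text
time: 3.62
tool_pos: [0.417, 0.054, 0.0431]
tool_rot: [0.001, -0.036, 0.999, -0.0]
contact_force: [-0.1, 0.5, 0.1]
gripper_width: -0.002
grasp_force: 0.0
time: 4.62
tool_pos: [0.4706, 0.0571, 0.0421]
tool_rot: [-0.001, -0.036, 0.999, -0.0]
contact_force: [-4.7, 0.4, 2.9]
gripper_width: -0.005
grasp_force: 2.2
```

```bash
python3 -m handwheel '[[[0.003,0.0002,0,0,0,0],[0.003,0.0002,0,0,0,0],[0.003,0.0002,0,0,0,0],[0.003,0.0002,0,0,0,0],[0.003,0.0002,0,0,0,0],[0.003,0.0002,0,0,0,0],[0.003,0.0002,0,0,0,0],[0.003,0.0002,0,0,0,0],[0.002,0.0002,0,0,0,0]]]' && python3 -m handwheel '[[[0.001,0,0,0,0,0],[0.001,0,0,0,0,0],[0.001,0,0,0,0,0],[0.001,0,0,0,0,0]]]'
```

```text
time: 5.37
tool_pos: [0.4978, 0.0589, 0.0421]
tool_rot: [0.0, -0.036, 0.999, 0.0]
contact_force: [-1.7, -0.4, -0.3]
gripper_width: 0.003
grasp_force: 1.2
time: 5.7
tool_pos: [0.5014, 0.0589, 0.0422]
tool_rot: [-0.0, -0.036, 0.999, 0.0]
contact_force: [-1.9, -0.1, -1.0]
gripper_width: -0.004
grasp_force: 1.0
```

```bash
python3 -m handwheel '[[[0.001,0,0,0,0,0],[0.001,0,0,0,0,0],[0.001,0,0,0,0,0]]]'
```

```text
time: 5.95
tool_pos: [0.5045, 0.0589, 0.0423]
tool_rot: [0.0, -0.036, 0.999, 0.0]
contact_force: [-1.2, -0.0, -0.8]
gripper_width: 0.003
grasp_force: 1.0
```

```bash
python3 -m handwheel '[[[0.001,0,0,0,0,0],[0.001,0,0,0,0,0],[0.001,0,0,0,0,0]]]'; python3 -m handwheel '[[[0.001,0,0,0,0,0],[0.001,0,0,0,0,0]]]'
```

```text
time: 6.2
tool_pos: [0.5071, 0.0589, 0.0423]
tool_rot: [-0.001, -0.036, 0.999, 0.0]
contact_force: [-6.1, -0.9, 3.4]
gripper_width: -0.002
grasp_force: 3.4
time: 6.37
tool_pos: [0.5071, 0.0589, 0.0423]
tool_rot: [-0.004, -0.036, 0.999, 0.0]
contact_force: [-14.6, -1.2, 10.5]
gripper_width: -0.003
grasp_force: 7.7
```

It is home: the TCP stalls at the expected x, and the force rises. I'll hold briefly, back off and lift.

```bash
python3 -m handwheel '[[[0.0005,0,0,0,0,0],[0,0,0,0,0,0],[0,0,0,0,0,0],[0,0,0,0,0,0]]]'; python3 -m handwheel '[[[-0.003,0,0,0,0,0],[-0.01,0,0,0,0,0],[-0.02,0,0,0,0,0],[-0.02,0,0,0,0,0],[0,0,0.03,0,0,0],[0,0,0.04,0,0,0],[0,0,0.04,0,0,0],[0,0,0.04,0,0,0],[0,0,0.04,0,0,0],[0,0,0.02,0,0,0],[0,0,0,0,0,0],[0,0,0,0,0,0]]]'
python3 - <<'E'
from h import *
for c in("side","top"):
    p,d=grab_frame(c);cv2.imwrite(f"pics/{c}1.png",p)
    for t,z in(("mould_back",.04),("mould_front",.04),("press_stop",.04),("wrench_grip",.165)):
        for r in pinpoint(c,t)[:3]: print(c,t,round(r["conf"],2),np.round(r["position"]),np.round(at_z(c,r["position"],z),3))
cv2.imwrite("pics/c1.png",cv2.resize(p[80:240,180:420],None,fx=3,fy=3,interpolation=2))
E
```

```text
time: 6.7
tool_pos: [0.5071, 0.0589, 0.0423]
tool_rot: [-0.004, -0.036, 0.999, -0.0]
contact_force: [-13.8, -0.6, 9.7]
gripper_width: 0.001
grasp_force: 7.2
time: 7.7
tool_pos: [0.458, 0.0589, 0.2546]
tool_rot: [0.003, -0.036, 0.999, -0.0]
contact_force: [0.6, -0.2, -1.6]
gripper_width: -0.002
grasp_force: 0.0
side mould_back 0.69 [244. 196.] [0.319 0.185 0.04 ]
side mould_back 0.62 [185. 305.] [ 0.177 -0.229  0.04 ]
side mould_front 0.86 [307. 226.] [0.519 0.051 0.04 ]
side mould_front 0.85 [201. 352.] [ 0.232 -0.362  0.04 ]
side mould_front 0.8 [250. 228.] [0.341 0.044 0.04 ]
side press_stop 0.76 [356. 222.] [0.673 0.065 0.04 ]
top mould_back 0.71 [371. 324.] [ 0.173 -0.204  0.04 ]
top mould_back 0.7 [197. 264.] [0.31 0.21 0.04]
top mould_front 0.98 [431. 301.] [ 0.229 -0.348  0.04 ]
top press_stop 0.57 [259. 125.] [0.665 0.066 0.04 ]
top wrench_grip 0.71 [329. 130.] [ 0.606 -0.097  0.165]
```

View pics/c1.png

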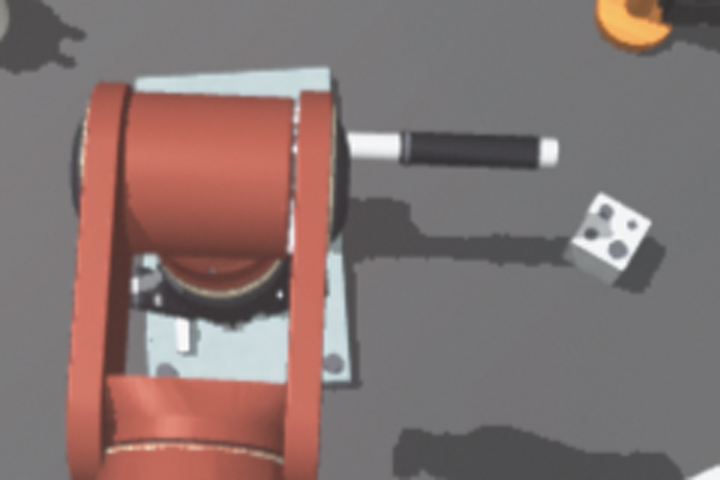

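The crop shows the arm over the press with the wrench undisturbed. The mould front is at x=0.519, as expected when home. Next I'll go behind the grip.

```bash
python3 -m handwheel '[[[0.0252,-0.0211,0,0,0,0],[0.0252,-0.0211,0,0,0,0],[0.0252,-0.0211,0,0,0,0],[0.0252,-0.0211,0,0,0,0],[0.0252,-0.0211,0,0,0,0],[0.0252,-0.0211,0,0,0,0],[0.0252,-0.0211,0,0,0,0],[0.0252,-0.0211,0,0,0,0],[0,0,0,0,0,0],[0,0,-0.03,0,0,0],[0,0,-0.03,0,0,0],[0,0,-0.03,0,0,0],[0,0,-0.018,0,0,0],[0,0,0,0,0,0],[0,0,0,0,0,0]]]'; python3 -c "
from h import *
s=state();print(s['joint_pos'].round(2))
S=np.array([.6135,.063]);
for a in np.arange(0,1.3,.1):
    t=-np.pi/2-.035-a; e=np.array([np.cos(t),np.sin(t)]); n=np.array([-e[1],e[0]])
    print(round(a,1),(S+.17*e+.0235*n).round(4))"
```

```text
time: 9.45
tool_pos: [0.6575, -0.1094, 0.1429]
tool_rot: [-0.002, -0.036, 0.999, 0.001]
contact_force: [0.4, 0.6, 0.9]
gripper_width: -0.003
grasp_force: 0.0
[-0.28  0.22  1.59  0.    1.34 -1.92]
0.0 [ 0.631  -0.1077]
0.1 [ 0.6139 -0.1086]
0.2 [ 0.5968 -0.1078]
0.3 [ 0.5798 -0.1053]
0.4 [ 0.5632 -0.1011]
0.5 [ 0.547  -0.0952]
0.6 [ 0.5316 -0.0878]
0.7 [ 0.5169 -0.0789]
0.8 [ 0.5033 -0.0685]
0.9 [ 0.4907 -0.0569]
1.0 [ 0.4793 -0.044 ]
1.1 [ 0.4693 -0.0301]
1.2 [ 0.4607 -0.0152]
```

```bash
python3 -m handwheel '[[[-0.007,0,0,0,0,0],[-0.007,0,0,0,0,0],[-0.006,0,0,0,0,0],[-0.005,0,0,0,0,0],[-0.005,0,0,0,0,0],[-0.005,0,0,0,0,-1.5],[-0.005,0,0,0,0,-1.5],[-0.005,0,0,0,0,-1.5]]]'; python3 -m handwheel '[[[-0.0057,0.0002,0,0,0,-1.9],[-0.0057,0.0003,0,0,0,-1.9],[-0.0057,0.0003,0,0,0,-1.9],[-0.0057,0.0008,0,0,0,-1.9],[-0.0057,0.0008,0,0,0,-1.9],[-0.0057,0.0009,0,0,0,-1.9]]]'
```

```text
time: 10.12
tool_pos: [0.6141, -0.1106, 0.1456]
tool_rot: [0.002, 0.005, 1.0, -0.001]
contact_force: [3.5, -2.8, 2.5]
gripper_width: -0.001
grasp_force: 2.0
time: 10.62
tool_pos: [0.5796, -0.1071, 0.1452]
tool_rot: [0.001, 0.104, 0.995, -0.0]
contact_force: [3.8, -2.2, 2.5]
gripper_width: 0.002
grasp_force: 2.0
```

```bash
python3 -m handwheel '[[[-0.0042,0.0010,0,0,0,-1.4],[-0.0042,0.0010,0,0,0,-1.4]]]'; python3 -m handwheel '[[[-0.0041,0.0012,0,0,0,-1.4],[-0.0041,0.0012,0,0,0,-1.4]]]'
```

```text
time: 10.78
tool_pos: [0.571, -0.1049, 0.145]
tool_rot: [0.001, 0.128, 0.992, -0.0]
contact_force: [2.9, -3.2, 3.2]
gripper_width: 0.003
grasp_force: 2.0
time: 10.95
tool_pos: [0.5625, -0.1023, 0.1445]
tool_rot: [0.0, 0.152, 0.988, -0.0]
contact_force: [4.2, -2.0, 3.3]
gripper_width: 0.002
grasp_force: 2.0
```

a≈0.40.

```bash
python3 -m handwheel '[[[-0.0041,0.0014,0,0,0,-1.4],[-0.0041,0.0014,0,0,0,-1.4]]]'; python3 -m handwheel '[[[-0.0040,0.0015,0,0,0,-1.4],[-0.0040,0.0015,0,0,0,-1.4]]]'
```

```text
time: 11.12
tool_pos: [0.5564, -0.1004, 0.1451]
tool_rot: [0.004, 0.177, 0.984, -0.001]
contact_force: [11.8, -5.7, 0.1]
gripper_width: 0.001
grasp_force: 6.3
time: 11.28
tool_pos: [0.5485, -0.0975, 0.145]
tool_rot: [0.004, 0.201, 0.98, -0.001]
contact_force: [11.3, -5.5, -1.1]
gripper_width: -0.002
grasp_force: 6.3
```

It broke over between x≈0.562 and 0.556, with force flat at about 12.5 N. I'll go 7 mm more for a full click, hold, and then let go.

```bash
python3 -m handwheel '[[[-0.0033,0.0014,0,0,0,-1],[-0.0033,0.0014,0,0,0,-1],[0,0,0,0,0,0],[0,0,0,0,0,0],[0,0,0,0,0,0]]]'
python3 - <<'E'
from h import *
p,d=grab_frame("side")
cv2.imwrite("pics/s2.png",cv2.resize(p[150:300,240:420],None,fx=4,fy=4,interpolation=2))
for t in("screw_axis","wrench_hinge","wrench_grip"):
    for r in pinpoint("side",t)[:2]: print(t,round(r["conf"],2),np.round(at_z("side",r["position"],.165),3))
E
```

```text
time: 11.7
tool_pos: [0.542, -0.0947, 0.145]
tool_rot: [0.004, 0.217, 0.976, -0.001]
contact_force: [11.2, -5.8, -1.9]
gripper_width: -0.002
grasp_force: 6.2
screw_axis 0.79 [0.622 0.068 0.165]
wrench_grip 0.49 [ 0.519 -0.083  0.165]
```

View pics/s2.png

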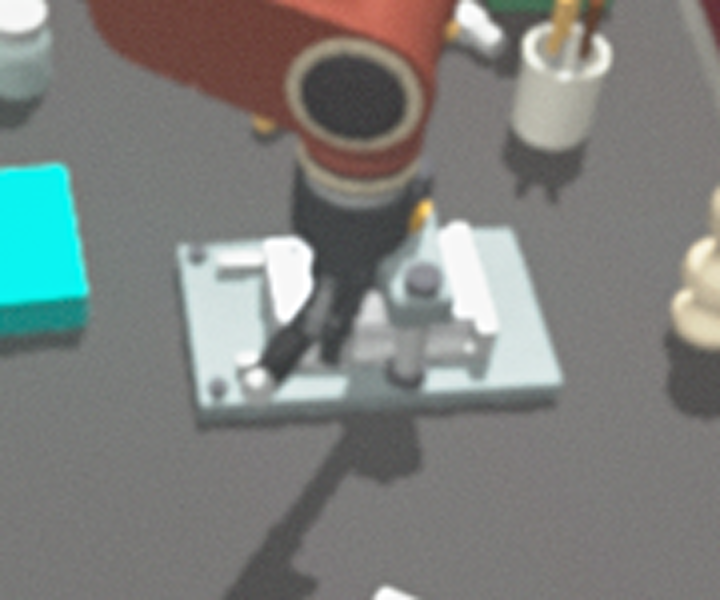

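The shut fingers are behind the grip, and the handle is bent about 17 mm past the yield point, roughly 0.13 rad. I'll back off now.

```bash
python3 -m handwheel '[[[0.004,-0.0017,0,0,0,0],[0.005,-0.002,0,0,0,0],[0.006,-0.0026,0,0,0,0],[0.008,-0.004,0,0,0,0],[0.015,-0.008,0,0,0,0],[0.02,-0.01,0,0,0,0],[0.02,-0.01,0,0,0,0],[0,0,0,0,0,0],[0,0,0.04,0,0,0],[0,0,0.04,0,0,0],[0,0,0.04,0,0,0],[0,-0.04,0,0,0,0],[0,-0.04,0,0,0,0],[0,-0.04,0,0,0,0],[0,0,0,0,0,0],[0,0,0,0,0,0]]]'
python3 - <<'E'
from h import *
for c in("side","top"):
    p,d=grab_frame(c)
    for t,z in(("screw_axis",.165),("wrench_hinge",.165),("wrench_grip",.165),("mould_front",.04)):
        for r in pinpoint(c,t)[:2]: print(c,t,round(r["conf"],2),np.round(at_z(c,r["position"],z),3))
cv2.imwrite("pics/t3.png",cv2.resize(p[80:240,180:420],None,fx=3,fy=3,interpolation=2))
E
```

```text
time: 13.23
tool_pos: [0.6161, -0.2525, 0.2623]
tool_rot: [-0.002, 0.218, 0.976, 0.001]
contact_force: [0.3, 0.5, -0.1]
gripper_width: -0.001
grasp_force: 0.0
side screw_axis 0.87 [0.62  0.063 0.165]
side wrench_hinge 0.9 [0.603 0.031 0.165]
side wrench_grip 0.79 [ 0.538 -0.091  0.165]
side mould_front 0.9 [ 0.232 -0.364  0.04 ]
side mould_front 0.85 [0.34  0.037 0.04 ]
top screw_axis 0.6 [0.611 0.069 0.165]
top wrench_hinge 0.63 [0.598 0.023 0.165]
top wrench_grip 0.74 [ 0.535 -0.088  0.165]
top mould_front 0.9 [0.325 0.06  0.04 ]
top mould_front 0.89 [0.509 0.064 0.04 ]
```

View pics/t3.png

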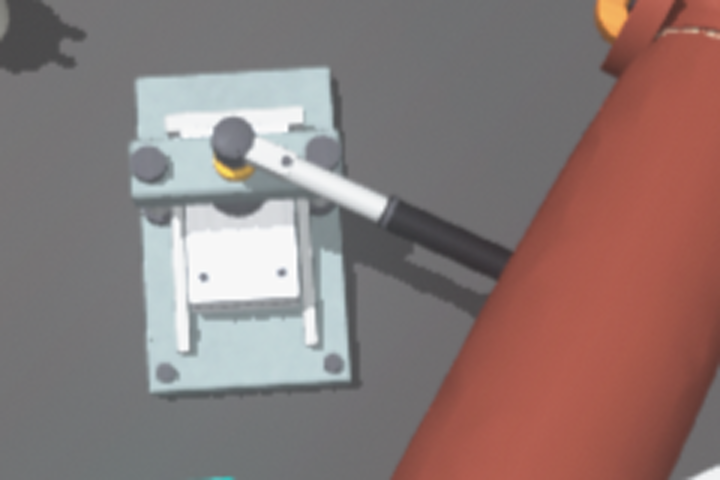

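The handle is straight, the mould is home with its front face at x≈0.51–0.52, and the arm is clear. The give past the yield point was at least 15 mm, about 0.12 rad.

```bash
python3 -c "
from plant import *
print(job_done())"
```

```text
the job is handed in; nothing more can be done
None
```

The job is handed in: the mould is home against the back stop, and the click wrench broke over (about 0.12 rad by estimate), was let go, and its handle is straight again; the hand-in gave no verdict.

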